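Shift the bench rewinder into third gear

ROBOT

A 6-joint arm with a two-finger parallel gripper is mounted at the origin on the work surface. World frame = base frame: x ahead of the robot, y to its left, z up, the work surface at z = 0. Lengths are in m, angles in rad, forces in N, time in s.
With the tool pointing down it reaches from about 0.35 to 0.775 m from the base axis. Payload 7.3 kg.
Tool frame: the origin (TCP) lies on the centre line of the jaws, within the pads' length; the fingertips stand 14 mm ahead of it and the grasp point (between the pads) lies 5 mm behind it; z points along the fingers, y is the direction in which the jaws open and shut (so a half turn about z gives the same grasp; the last joint's range is limited). The gripper opens to 92 mm and grips with 3 to 60 N. Pads are 19 mm wide; open, the fingers measure 130 mm over their backs; the gripper's body (75 mm by 190 mm) begins 47 mm behind the grasp point.
Start: joints at [-1.41, 0.342, 1.524, -0, 1.275, -0.146], TCP at [0.159, -0.5, 0.241] pointing down, gripper open.
Joint ranges: [-2.53, 2.53], [-0.77, 2.02], [0.04, 2.7], [-1, 4.14], [0.28, 2.66], [-3.11, 3.11]. Speed limits (rad/s): [2.57, 2.57, 3.14, 3.14, 3.14, 3.14].

INTERFACE

Orientations are given as [roll, pitch, yaw] about the fixed x, y, z axes, in that order (R = Rz(yaw) Ry(pitch) Rx(roll)).
In Python, from cell import telemetry, cams, robot gives the robot as it stands.
- The arm moves only by the tool servo_tool, never from a script. Its argument "targets" is text: rows parted by semicolons, each of 4 numbers parted by spaces: the shift along the tool's x, y, z in mm, then the turn about the tool's z in rad. In form: x y z yaw; .... A call has 1 to 20 rows; each row shifts and turns the pose as measured when the row begins, along the tool's axes as they then stand; what a row does not reach is not made up. A row lasts 1/8 s, in which the tool goes at most 62.5 mm and 10.7 degrees, less where a joint would pass 70% of its speed; a pose out of reach is approached as far as the arm can. A call with a gripper value outside its range is refused whole. "hand" is the opening, from 0 (shut) to 1 (fully open), set as the call begins (left out, the last holds). The fingers move at their own pace and stop on an object; "squeeze" is the grip in N (left out, the last holds). Time passes only in rows, so rows that do not move let the fingers close. It gives the time, the measured TCP pose, the force and the opening at its end, in the units of the state.
- telemetry.observe(): the state, without advancing time (a new reading comes with each control period).
- cams.read_camera(name): name is "side" or "top"; returns a dict with "color" (420x560x3 uint8, red, green, blue), "K" (3x3 intrinsics, pixels), "R" (3x3) and "t" (3): a world point X has camera coordinates R X + t. Camera axes: x right, y down, z forward; pixel columns grow to the right and rows downward; lengths in m; the calibration is good to about 2 mm. A picture is of the moment at which its call begins. There is no depth.
- robot.hand_in(): hands the job in, once; it reports no verdict.
Trained networks look in a picture, given as the dict that the camera call returned (one of the last four; its "shot" number tells which), for a name from the list of things; names that differ only in an ending like _2 or _b are one class to them, and where a whole thing is asked for, a point or a joint stands for the part that bears it (a point fixed in the world has none). Each returns a list of dicts, best first, with "score" (0 to 1); they miss things now and then, are a little off and sometimes report something else, mostly with a low value. They report only what shows in the picture. A call takes as long as a camera call.
- cams.cut_out(picture, query): "region" (420x560 bool, what is visible of it) and "extent" ([centre column, centre row, width, height] in pixels, round what is visible of it).
The state is a dict: "time": time; "qpos": joint angles; "qvel": joint speeds; "joint_efforts": joint torques, N m; "tool_pos": TCP position; "tool_rot": TCP orientation; "contact_force": force on the tool from outside, world axes, zero at the start; "torque": the same for the moment, N m; "opening": finger opening in m.
Only numpy, scipy, OpenCV 4.12 (cv2) and the standard library are available. Lean on these libraries where they do the work, as an engineer would, in place of code of your own. Each camera call takes 0.05 s, during which the arm holds its last target.

TASK

With shut fingers, push the red gear lever of the rewinding machine from wherever it stands in the left lane of its H gate to neutral, across into the right lane, and forward until it is fully home in the third slot (three dots), without dipping into fourth. Push gently with the fingertips or the outside of the fingers, never taking the lever between them, and leave the bobbin, reel, bin and screwdriver where they are. Finish clear of the lever.

Things in the scene. Friction and masses are not known exactly. Their poses are not given: they have to be found in the camera images.
- winder: Bench rewinding machine, fixed: grey bed 280 x 660 mm, green gearbox, blue motor on its left, a black-flanged reel on its right. Origin on the bench straight below the gate. Axes: +x forward (away from the robot, within 0.3 rad), +y left, z up. Except for the lever nothing on or around it rises above 175 mm over the bench, so fingertips 195 mm up meet the lever alone.
- gate (a point): Centre of the H gate, on its aluminium plate's top (150 x 110 mm), 140 mm above the bench; axes as the machine's. Fore-and-aft lanes 14 mm left and right of it, joined by a crossing at the middle (neutral). Slots 15 mm wide. Round-nosed tongues between the lanes stop the lever, which changes lanes only at neutral. Dots: 1 forward left, 2 rear left, 3 forward right, 4 rear right.
- knob (a point): Centre of the lever's red ball knob, 42 mm in diameter, on a 10 mm stem. It tilts about a pivot 46 mm above the bench, straight below the gate centre, and lies 190 mm from that pivot (236 mm above the bench when upright). At the ball the lanes lie 29 mm left and right of the gate centre and the slots end 45 mm forward and back. Site z along the lever; x forward, y left when upright.
- shift_across (a joint): Sideways tilt of the lever, rad: -0.154 (stop) in the left lane, +0.154 (stop) in the right lane; within a slot it can wander inward by about 0.03. Dry friction only, about 2.5 N at the ball: it stays where it is left.
- shift_fore (a joint): Fore-and-aft tilt of the lever, rad: 0 is neutral, +0.24 (stop) fully home in a forward slot (1, 3), -0.24 (stop) in a rear slot (2, 4). It crosses between lanes within about 0.03 of 0; up to about 0.06 off, the round noses guide it in. Dry friction only, about 3.5 N at the ball: it stays where it is left.
- bobbin: Small empty orange bobbin, 44 mm across, 42 mm tall, standing loose on the rubber mat on the gearbox lid, about 125 mm left of the lever; its top is 171 mm above the bench. Origin at the centre of its underside. Leave alone.
- reel: Empty white reel standing loose on the bench in front of the machine, 100 mm across, 90 mm tall; origin at the centre of its underside. Leave alone.
- bin: Empty blue parts bin loose on the bench in front of the machine, 100 x 130 mm, 60 mm tall; origin at the centre of its underside. Leave alone.
- screwdriver: Screwdriver with yellow handle, 170 mm long, lying loose on the bench in front of the machine, its x axis along the tool; origin on its underside. Leave alone.

How it is judged:
By the outcome, as a careful person would: the job done as asked, in the order asked, and still so for the second after the job is handed in, with the robot touching nothing.
It also fails if it takes over 61 s, if anything falls off the work surface, if the arm or the gripper's body presses on something with over 40 N, if the wrist force passes 120 N, or if a joint passes its speed limit or range.

## Working session

There is one attempt and no reset: what is moved stays moved. The work goes in short steps, Python scripts to look and compute and a tool call to move; the robot and the scene stay as the last step left them, time stands still between calls to the robot, and variables do not carry over. Pictures are saved under pics/ and viewed, and the job is handed in when it is done.

Besides the shell and the picture viewer there is one more tool, called after ">>>" by a JSON object that holds its "api" and its "payload", one argument or row to a line. servo_tool: Moves the arm, as the interface text tells. Its arguments: {"type":"object","properties":{"targets":{"type":"string"},"hand":{"type":"number"},"squeeze":{"type":"number"}},"required":["targets"]}

```bash
ls; mkdir -p pics; cat > h.py <<'E'
from cell import telemetry, cams, robot
import numpy as np, cv2
def snap(n,tag):
    p=cams.read_camera(n); cv2.imwrite(f'pics/{tag}_{n}.png',p['color'][:,:,::-1]); return p
def ray(p,u,v):
    d=np.linalg.inv(p['K'])@[u,v,1]; R=p['R'];return -R.T@p['t'], R.T@d
def at_z(p,u,v,z):
    c,d=ray(p,u,v); return c+d*(z-c[2])/d[2]
def tri(a,ua,b,ub):
    c1,d1=ray(a,*ua);c2,d2=ray(b,*ub);d1/=np.linalg.norm(d1);d2/=np.linalg.norm(d2)
    s=np.linalg.lstsq(np.stack([d1,-d2],1),c2-c1,rcond=None)[0]
    P,Q=c1+s[0]*d1,c2+s[1]*d2
    return (P+Q)/2,np.linalg.norm(P-Q)
def proj(p,X):
    q=p['K']@(p['R']@np.array(X)+p['t']);return q[:2]/q[2]
E
python3 - <<'E'
from h import *
np.set_printoptions(precision=4,suppress=True)
print(telemetry.observe())
a=snap('side','a');b=snap('top','a')
for p in(a,b):
    print(p['R'],p['t'],p['K'][0,0])
    for q in('knob','gate','winder','bobbin'):
        print(q,[(r['score'],r['extent']) for r in cams.cut_out(p,q)][:2])
E
```

```text
pics
{'time': 0.0, 'qpos': array([-1.41  ,  0.3427,  1.525 ,  0.    ,  1.2754, -0.146 ]), 'qvel': array([-0.0006, -0.0004, -0.0002, -0.0017, -0.0015, -0.0014]), 'joint_efforts': array([ -0.0011, -43.1247, -24.4221,   0.0719,   0.056 ,  -0.0001]), 'tool_pos': array([ 0.1585, -0.5001,  0.24  ]), 'tool_rot': array([-3.14  , -0.0002,  0.3068]), 'contact_force': array([-0.0012, -0.3364,  0.261 ]), 'torque': array([-0.031 , -0.0116,  0.0413]), 'opening': 0.09163553495870744}
[[-0.8805 -0.474   0.0071]
 [-0.2752  0.4989 -0.8218]
 [ 0.386  -0.7255 -0.5698]] [0.404  0.2439 0.919 ] 501.3047183800026
knob [(0.57, [231.2, 166.2, 17.8, 48.3])]
gate [(0.91, [227.1, 229.8, 223.5, 218.7])]
winder [(0.57, [226.6, 232.1, 222.1, 218.9])]
bobbin [(0.64, [219.4, 207.8, 22.4, 30.3])]
[[-0.0222 -0.9995  0.0211]
 [-0.9969  0.0205 -0.0763]
 [ 0.0759 -0.0227 -0.9969]] [0.0129 0.4664 1.2409] 465.096014986607
knob [(0.73, [302.9, 139.9, 16.5, 22.8])]
gate [(0.98, [317.8, 155.6, 257.1, 140.1])]
winder []
bobbin [(0.53, [262.9, 154.9, 19.0, 17.1])]
```

View pics/a_side.png

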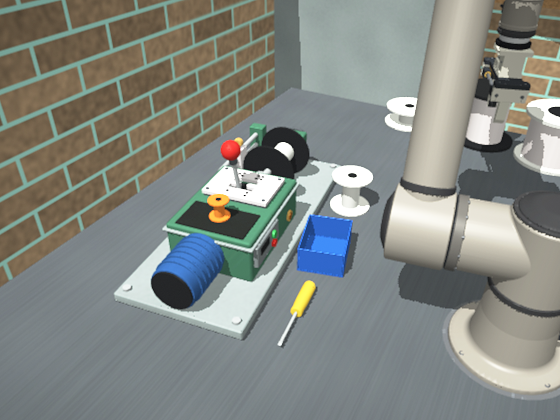

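View pics/a_top.png

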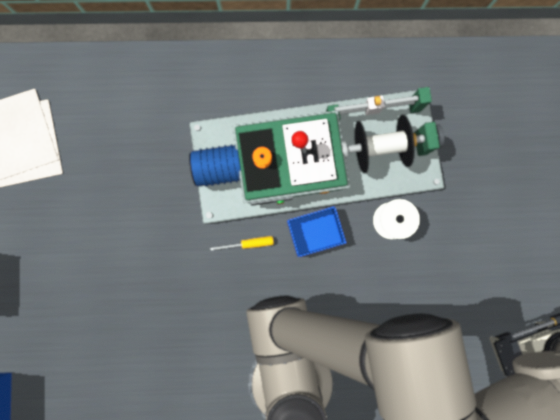

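```bash
python3 - <<'E'
import cv2
a=cv2.imread('pics/a_side.png')[120:270,150:320];b=cv2.imread('pics/a_top.png')[90:210,230:400]
cv2.imwrite('pics/a1.png',cv2.resize(a,None,fx=4,fy=4,interpolation=2)[:600]);cv2.imwrite('pics/b1.png',cv2.resize(b,None,fx=4,fy=4,interpolation=2))
E
```

```text
(no output)
```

View pics/a1.png

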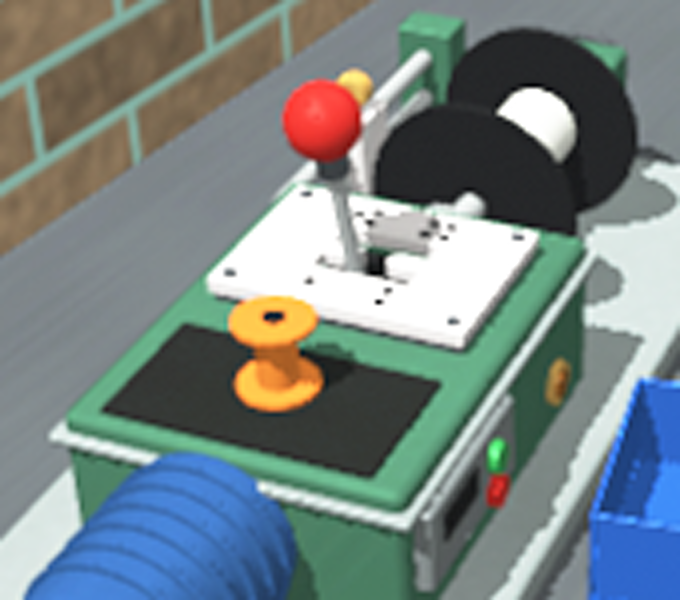

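View pics/b1.png

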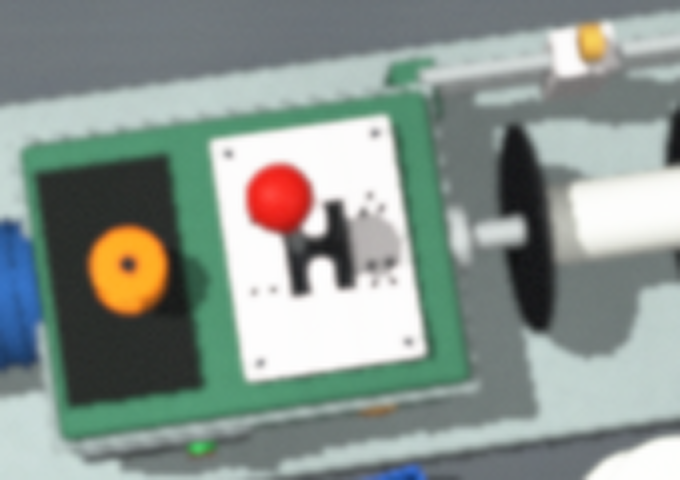

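The lever stands forward in the left lane (first gear). In the top crop, the plate corners are at about (210,140), (388,115), (427,355) and (245,382). I'll measure from those.

```bash
cat >> h.py <<'E'
def knobpix(p):
    c=p['color'].astype(int); m=((c[:,:,0]>140)&(c[:,:,1]<70)&(c[:,:,2]<70)).astype(np.uint8)
    n,l,s,ce=cv2.connectedComponentsWithStats(m); i=1+np.argmax(s[1:,4]); return ce[i],s[i]
E
python3 - <<'E'
from h import *
np.set_printoptions(precision=4,suppress=True)
a=cams.read_camera('side');b=cams.read_camera('top')
ka,kb=knobpix(a),knobpix(b);print(ka,kb)
K,e=tri(a,ka[0],b,kb[0]);print('knob',K,e)
f=lambda L,o:[np.array(o)+(np.array(q)-1.5)/4 for q in L]
C=[at_z(b,*q,.14) for q in f([(210,140),(388,115),(427,355),(245,382)],(230,90))]
H=[at_z(b,*q,.14) for q in f([(228,154),(376,133),(408,342),(260,363)],(230,90))]
S=[at_z(a,*q,.14) for q in f([(230,272),(306,193),(519,237),(453,321)],(150,120))]
for X in(C,H,S):
    X=np.array(X);print(X.mean(0),[np.linalg.norm(X[i]-X[i-1]) for i in range(4)])
    d=(X[0]+X[1]-X[2]-X[3]);print('yaw',np.arctan2(d[1],d[0])); d=X[0]+X[3]-X[1]-X[2];print(np.arctan2(d[1],d[0])-np.pi/2)
g=(np.mean(C,0)+np.mean(H,0))/2
print('proj in side',proj(a,g),'slots', [at_z(b,*q,.14)-g for q in f([(318,246)],(230,90))])
E
```

```text
(array([230.1961, 150.7549]), array([221, 141,  19,  18, 204], dtype=int32)) (array([299.5367, 139.3672]), array([293, 132,  14,  16, 177], dtype=int32))
knob [ 0.6049 -0.0234  0.2319] 0.00047732319254352484
[ 0.5951 -0.0508  0.14  ] [np.float64(0.15224962454146093), np.float64(0.11169794256364077), np.float64(0.15184789109495228), np.float64(0.11325239283425326)]
yaw 0.1251738440826041
0.12683330071941668
[ 0.595  -0.0511  0.14  ] [np.float64(0.13168150049952207), np.float64(0.09283458287316608), np.float64(0.1320205426930838), np.float64(0.0920652980191015)]
yaw 0.12471668848930718
0.12436714331692245
[ 0.5953 -0.0536  0.14  ] [np.float64(0.13183729611479972), np.float64(0.09260229869607312), np.float64(0.13296282437366136), np.float64(0.09213298195895932)]
yaw 0.12715434684746274
0.12522532669659503
proj in side [243.1162 183.7103] slots [array([ 0.0009, -0.0002,  0.    ])]
```

>>> {"api": "servo_tool", "payload": {
  "targets": "0 0 -25 0.09;0 0 -25 0.09;0 0 0 0;0 0 0 0",
  "hand": 0,
  "squeeze": 10
}}

```text
time: 1.1
tool_pos: [0.1585, -0.4999, 0.2905]
tool_rot: [-3.139, 0.0, 0.124]
contact_force: [0.0, 1.6, 0.5]
opening: 0.0563
```

```bash
cat >> h.py <<'E'
G=np.array([.5952,-.0520]);YAW=.1255
def gf(P):
    d=np.array(P)[:2]-G;c,s=np.cos(YAW),np.sin(YAW);return np.array([c*d[0]+s*d[1],-s*d[0]+c*d[1]])*1e3
def st():
    o=telemetry.observe();print('t',round(o['time'],2),'gate-frame TCP mm',gf(o['tool_pos']).round(1),'z',round(o['tool_pos'][2]*1e3,1),'dyaw',round(o['tool_rot'][2]-YAW,3),o['tool_rot'][:2].round(3),'F',o['contact_force'].round(1),'op',round(o['opening'],4));return o
E
python3 -c "
from h import *
st()"
```

```text
t 1.1 gate-frame TCP mm [-489.4 -389.7] z 290.5 dyaw -0.001 [-3.139  0.   ] F [0.  1.6 0.5] op 0.0563
```

>>> {"api": "servo_tool", "payload": {
  "targets": "43 -32 0 0;43 -32 0 0;43 -32 0 0;43 -32 0 0;43 -32 0 0;43 -32 0 0;43 -32 0 0;43 -32 0 0;43 -32 0 0;43 -32 0 0;43 -32 0 0;0 0 0 0"
}}

```text
time: 2.6
tool_pos: [0.5911, -0.0739, 0.2759]
tool_rot: [-3.124, 0.013, 0.138]
contact_force: [0.2, -0.1, -0.4]
opening: 0.0006
```

```bash
python3 -c "
from h import *
st()"
```

```text
t 2.6 gate-frame TCP mm [ -6.8 -21.2] z 275.9 dyaw 0.013 [-3.124  0.013] F [ 0.2 -0.1 -0.4] op 0.0006
```

>>> {"api": "servo_tool", "payload": {
  "targets": "0 0 -15 0.013;40 0 -5 0;37 0 0 0;0 -25 0 0;0 -24 0 0;0 0 0 0"
}}

```text
time: 3.35
tool_pos: [0.6595, -0.0185, 0.2984]
tool_rot: [-3.125, 0.016, 0.119]
contact_force: [-0.1, -0.5, 0.0]
opening: 0.0003
```

```bash
python3 -c "
from h import *
st()
a=snap('side','c');b=snap('top','c')
ka,kb=knobpix(a),knobpix(b);print(ka,kb)
K,e=tri(a,ka[0],b,kb[0]);print(K,e,gf(K))
"
```

```text
t 3.35 gate-frame TCP mm [68.  25.1] z 298.4 dyaw -0.006 [-3.125  0.016] F [-0.1 -0.5  0. ] op 0.0003Traceback (most recent call last):
  File "<string>", line 5, in <module>
    ka,kb=knobpix(a),knobpix(b);print(ka,kb)
                     ~~~~~~~^^^
  File "h.py", line 18, in knobpix
    n,l,s,ce=cv2.connectedComponentsWithStats(m); i=1+np.argmax(s[1:,4]); return ce[i],s[i]
                                                      ~~~~~~~~~^^^^^^^^^
    return _wrapfunc(a, 'argmax', axis=axis, out=out, **kwds)
    return bound(*args, **kwds)
ValueError: attempt to get argmax of an empty sequence
```

View pics/c_side.png

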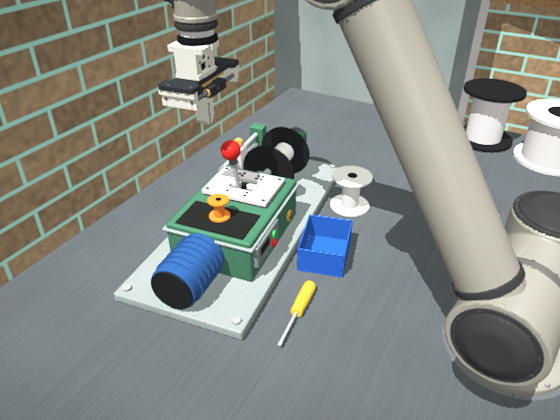

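View pics/c_top.png

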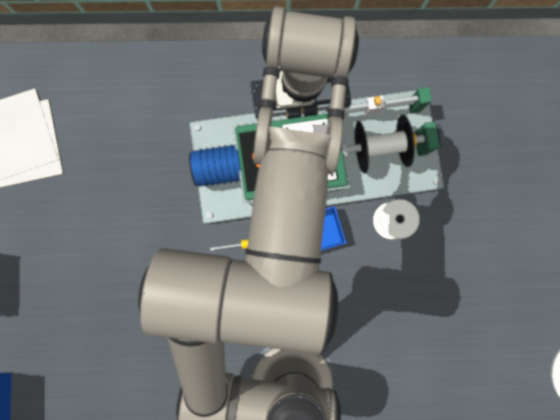

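Side view: ball at (231,150), fingertips forward of it at about (205,120). The arm covers the top view, so from here I'll track the ball with the side ray and the lever's sphere. Descending in front of it.

>>> {"api": "servo_tool", "payload": {
  "targets": "0 -1 35 0;0 -1 35 0;0 0 6 0;0 0 0 0"
}}

```text
time: 3.95
tool_pos: [0.6581, -0.0203, 0.2246]
tool_rot: [-3.129, 0.011, 0.115]
contact_force: [0.3, 0.1, -0.6]
opening: 0.0005
```

```bash
cat >> h.py <<'E'
def kside(tag=None):
    a=snap('side',tag) if tag else cams.read_camera('side')
    k,s=knobpix(a); c,d=ray(a,*k); d/=np.linalg.norm(d); o=c-np.array([*G,.046]); B=o@d; D=B*B-(o@o-.19**2)
    print('pix',k.round(1),'area',s[4],'disc',round(D,5)); 
    for sg in(-1,1):
        P=c+d*(-B+sg*np.sqrt(max(D,0))); print('knob gate-frame',gf(P).round(1),'z',P[2].round(4))
E
python3 -c "
from h import *
st();kside('d')
"
```

```text
t 3.95 gate-frame TCP mm [66.4 23.6] z 224.6 dyaw -0.011 [-3.129  0.011] F [ 0.3  0.1 -0.6] op 0.0005
pix [230.7 151.6] area 179 disc 0.01177
knob gate-frame [ 9.4 32.1] z 0.233
knob gate-frame [  99.4 -137.4] z 0.1317
```

View pics/d_side.png

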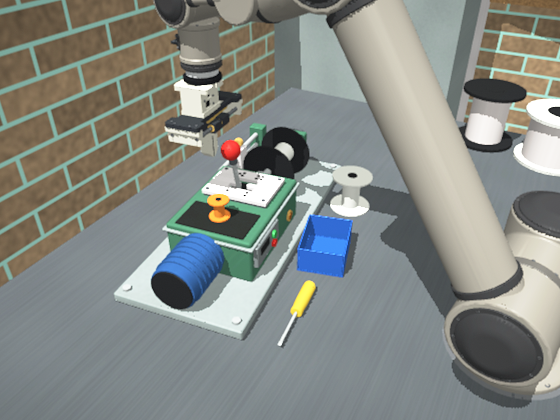

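>>> {"api": "servo_tool", "payload": {
  "targets": "-9 -4 0 -0.011;-9 0 0 0;0 0 0 0"
}}

```text
time: 4.38
tool_pos: [0.6395, -0.0188, 0.2283]
tool_rot: [-3.13, 0.005, 0.127]
contact_force: [0.3, -0.2, -0.7]
opening: 0.0004
```

```bash
python3 -c "
from h import *
st()
"
```

```text
t 4.38 gate-frame TCP mm [48.1 27.4] z 228.3 dyaw 0.001 [-3.13   0.005] F [ 0.3 -0.2 -0.7] op 0.0004
```

>>> {"api": "servo_tool", "payload": {
  "targets": "-3 0 0 0;0 0 0 0"
}}

```text
time: 4.62
tool_pos: [0.6367, -0.0191, 0.2289]
tool_rot: [-3.13, 0.004, 0.127]
contact_force: [1.3, -0.1, -1.9]
opening: 0.0004
```

>>> {"api": "servo_tool", "payload": {
  "targets": "-3 0 0 0;0 0 0 0"
}}

```text
time: 4.88
tool_pos: [0.6347, -0.0193, 0.2292]
tool_rot: [-3.13, 0.001, 0.127]
contact_force: [3.1, -0.1, -0.8]
opening: 0.0007
```

```bash
python3 -c "
from h import *
st();kside('e')
"
```

```text
t 4.88 gate-frame TCP mm [43.2 27.5] z 229.2 dyaw 0.001 [-3.13e+00  1.00e-03] F [ 3.1 -0.1 -0.8] op 0.0007
pix [230.7 149.5] area 275 disc 0.01028
knob gate-frame [12.8 25.1] z 0.2339
knob gate-frame [  97.  -133.6] z 0.14
```

Contact shows 3.1 N at TCP x = 43, so the ball is about 13 mm forward, which agrees with the vision. Pushing it back to neutral.

>>> {"api": "servo_tool", "payload": {
  "targets": "-4 0 1 0;-4 0 1 0;0 0 0 0"
}}

```text
time: 5.3
tool_pos: [0.6273, -0.0205, 0.2282]
tool_rot: [-3.132, -0.002, 0.127]
contact_force: [2.6, 0.4, -0.8]
opening: 0.0004
```

```bash
python3 -c "
from h import *
st();kside('f')
"
```

```text
t 5.3 gate-frame TCP mm [35.7 27.2] z 228.2 dyaw 0.001 [-3.132e+00 -2.000e-03] F [ 2.6  0.4 -0.8] op 0.0004
pix [233.7 150.1] area 278 disc 0.01106
knob gate-frame [ 5.6 25.6] z 0.2342
knob gate-frame [  91.9 -139.6] z 0.1365
```

>>> {"api": "servo_tool", "payload": {
  "targets": "-3 0 1 0;-2 0 0 0;0 0 0 0"
}}

```text
time: 5.72
tool_pos: [0.6222, -0.0213, 0.2273]
tool_rot: [-3.132, -0.003, 0.127]
contact_force: [3.5, 0.2, 1.6]
opening: 0.0002
```

```bash
python3 -c "
from h import *
st();kside('g')
"
```

```text
t 5.72 gate-frame TCP mm [30.6 27.1] z 227.3 dyaw 0.001 [-3.132e+00 -3.000e-03] F [3.5 0.2 1.6] op 0.0002
pix [236.  150.4] area 274 disc 0.01152
knob gate-frame [ 0.4 25.3] z 0.2343
knob gate-frame [  87.6 -143.6] z 0.1344
```

Neutral. Now around to the left side of the ball.

>>> {"api": "servo_tool", "payload": {
  "targets": "15 0 0 0;15 0 0 0;0 -30 0 0;0 -30 0 0;-30 0 0 0;-30 0 0 0;0 0 0 0"
}}

```text
time: 6.65
tool_pos: [0.5766, 0.0358, 0.2218]
tool_rot: [-3.129, 0.022, 0.126]
contact_force: [-0.2, 0.1, 1.2]
opening: 0.0005
```

```bash
python3 -c "
from h import *
st();kside('h')
"
```

```text
t 6.65 gate-frame TCP mm [-7.5 89.5] z 221.8 dyaw 0.001 [-3.129  0.022] F [-0.2  0.1  1.2] op 0.0005
pix [240.8 153.5] area 87 disc 0.01394
knob gate-frame [-13.3  31.4] z 0.2329
knob gate-frame [  80.4 -154.6] z 0.1217
```

View pics/h_side.png

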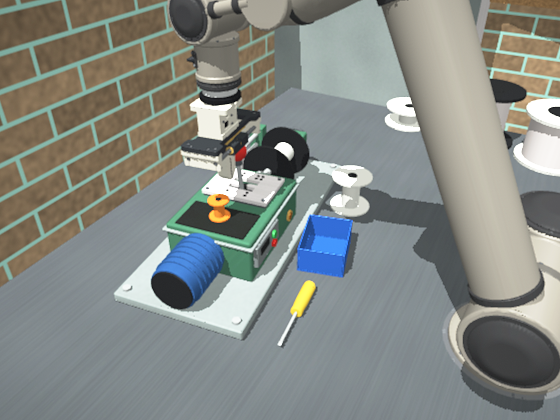

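>>> {"api": "servo_tool", "payload": {
  "targets": "7 8 -3 0;0 8 0 0;0 0 0 0"
}}

```text
time: 7.08
tool_pos: [0.589, 0.019, 0.2239]
tool_rot: [-3.129, 0.022, 0.125]
contact_force: [0.0, -0.9, 0.2]
opening: 0.0006
```

>>> {"api": "servo_tool", "payload": {
  "targets": "0 4 0 0;0 4 0 0;0 4 0 0;0 0 0 0"
}}

```text
time: 7.58
tool_pos: [0.5909, 0.0072, 0.2241]
tool_rot: [-3.127, 0.021, 0.126]
contact_force: [-0.0, -0.1, -0.3]
opening: 0.0006
```

```bash
python3 -c "
from h import *
st();kside('i')
"
```

```text
t 7.58 gate-frame TCP mm [ 3.2 59.3] z 224.1 dyaw 0.0 [-3.127  0.021] F [-0.  -0.1 -0.3] op 0.0006
pix [241.4 149.8] area 125 disc 0.0114
knob gate-frame [-9.  19.5] z 0.2348
knob gate-frame [  75.7 -149.5] z 0.1356
```

```bash
python3 - <<'E'
import cv2
a=cv2.imread('pics/i_side.png')[60:210,150:320]
cv2.imwrite('pics/i1.png',cv2.resize(a,None,fx=4,fy=4,interpolation=2))
E
```

```text
(no output)
```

View pics/i1.png

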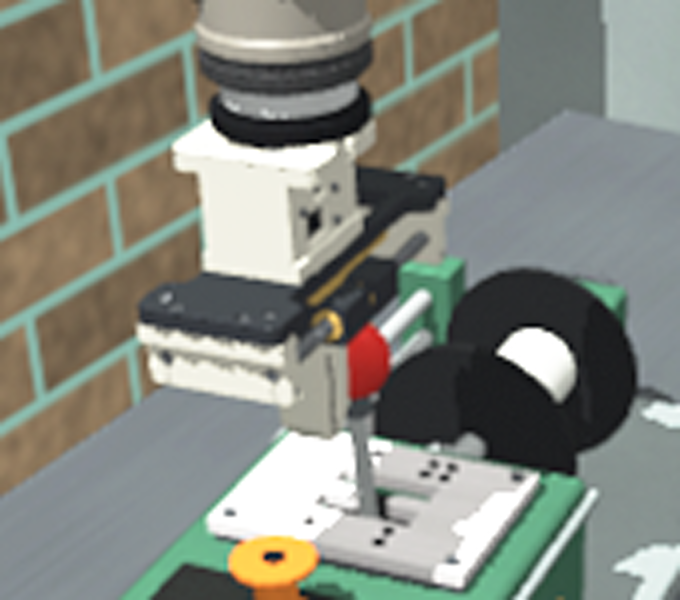

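The finger covers the ball's left half and isn't touching it yet (no force). Continuing gently.

>>> {"api": "servo_tool", "payload": {
  "targets": "-2 3 0 0;0 3 0 0;0 0 0 0"
}}

```text
time: 8.0
tool_pos: [0.5902, 0.0012, 0.2245]
tool_rot: [-3.127, 0.019, 0.126]
contact_force: [0.9, 1.5, 0.8]
opening: 0.0004
```

```bash
python3 -c "
from h import *
st();kside('j')
"
```

```text
t 8.0 gate-frame TCP mm [ 1.7 53.5] z 224.5 dyaw 0.001 [-3.127  0.019] F [0.9 1.5 0.8] op 0.0004
pix [242.8 148.1] area 113 disc 0.01026
knob gate-frame [-9.1 12.9] z 0.2353
knob gate-frame [  70.8 -148. ] z 0.1417
```

```bash
cat >> h.py <<'E'
def kc(x,y):
    c,s=np.cos(YAW),np.sin(YAW); x/=1e3;y/=1e3
    return np.array([G[0]+c*x-s*y,G[1]+s*x+c*y,.046+np.sqrt(.19**2-x*x-y*y)])
def edge(tag):
    a=snap('side',tag); k,s=knobpix(a); print('right edge',s[0]+s[2],'top',s[1],'bot',s[1]+s[3],'area',s[4])
    for y in(29,25,20,10,0,-10,-20,-25,-29):
        P=kc(0,y);q=proj(a,P);d=(a['R']@P+a['t'])[2];r=a['K'][0,0]*.021/d; print(y,q.round(1),'R',round(q[0]+r,1),'T',round(q[1]-r,1),end=' | ')
E
python3 -c "
from h import *
edge('k')
"; python3 - <<'E'
import sys; sys.path.insert(0,'.')
from h import *
for t in 'ghijk':
    c=cv2.imread(f'pics/{t}_side.png')[:,:,::-1]; k,s=knobpix({'color':c}); print(t,s)
E
```

```text
right edge 249 top 140 bot 157 area 111
29 [235.4 151.4] R 245.6 T 141.2 | 25 [236.3 150.3] R 246.4 T 140.2 | 20 [237.3 149. ] R 247.5 T 138.9 | 10 [239.4 146.6] R 249.5 T 136.5 | 0 [241.4 144.4] R 251.4 T 134.4 | -10 [243.5 142.5] R 253.4 T 132.6 | -20 [245.5 140.9] R 255.3 T 131.0 | -25 [246.5 140.1] R 256.3 T 130.3 | -29 [247.3 139.6] R 257.0 T 129.8 | g [227 142  19  18 274]
h [236 147  10  13  87]
i [237 142  10  17 125]
j [239 140   9  17 113]
k [239 140  10  17 111]
```

Contact: the ball's right edge has moved from column 246 to 249. Pushing across.

>>> {"api": "servo_tool", "payload": {
  "targets": "-1 5 0 0;0 5 0 0;0 5 0 0;0 5 0 0;0 0 0 0"
}}

```text
time: 8.72
tool_pos: [0.5915, -0.0202, 0.2241]
tool_rot: [-3.127, 0.02, 0.126]
contact_force: [0.4, 1.2, 1.0]
opening: 0.0002
```

```bash
python3 -c "
from h import *
st();edge('l')
"
```

```text
t 8.72 gate-frame TCP mm [ 0.3 32. ] z 224.1 dyaw 0.001 [-3.127  0.02 ] F [0.4 1.2 1. ] op 0.0002
right edge 253 top 136 bot 152 area 96
29 [235.4 151.4] R 245.6 T 141.2 | 25 [236.3 150.3] R 246.4 T 140.2 | 20 [237.3 149. ] R 247.5 T 138.9 | 10 [239.4 146.6] R 249.5 T 136.5 | 0 [241.4 144.4] R 251.4 T 134.4 | -10 [243.5 142.5] R 253.4 T 132.6 | -20 [245.5 140.9] R 255.3 T 131.0 | -25 [246.5 140.1] R 256.3 T 130.3 | -29 [247.3 139.6] R 257.0 T 129.8 |
```

>>> {"api": "servo_tool", "payload": {
  "targets": "0 5 0 0;0 5 0 0;0 5 0 0;0 5 0 0;0 0 0 0"
}}

```text
time: 9.4
tool_pos: [0.5939, -0.0415, 0.2237]
tool_rot: [-3.127, 0.021, 0.126]
contact_force: [-0.1, 1.1, -0.1]
opening: 0.0005
```

>>> {"api": "servo_tool", "payload": {
  "targets": "0 3 0 0;0 3 0 0;0 0 0 0"
}}

```text
time: 9.78
tool_pos: [0.5941, -0.0427, 0.2236]
tool_rot: [-3.119, 0.021, 0.129]
contact_force: [0.3, 0.2, -0.1]
opening: 0.0005
```

```bash
python3 -c "
from h import *
st();edge('m')
"
```

```text
t 9.78 gate-frame TCP mm [0.1 9.3] z 223.6 dyaw 0.003 [-3.119  0.021] F [ 0.3  0.2 -0.1] op 0.0005
right edge 257 top 133 bot 149 area 94
29 [235.4 151.4] R 245.6 T 141.2 | 25 [236.3 150.3] R 246.4 T 140.2 | 20 [237.3 149. ] R 247.5 T 138.9 | 10 [239.4 146.6] R 249.5 T 136.5 | 0 [241.4 144.4] R 251.4 T 134.4 | -10 [243.5 142.5] R 253.4 T 132.6 | -20 [245.5 140.9] R 255.3 T 131.0 | -25 [246.5 140.1] R 256.3 T 130.3 | -29 [247.3 139.6] R 257.0 T 129.8 |
```

>>> {"api": "servo_tool", "payload": {
  "targets": "0 3 0 0"
}}

```text
time: 9.95
tool_pos: [0.5941, -0.0435, 0.2236]
tool_rot: [-3.114, 0.022, 0.129]
contact_force: [-2.6, 17.2, 5.9]
opening: 0.0004
```

>>> {"api": "servo_tool", "payload": {
  "targets": "0 3 0 0"
}}

```text
time: 10.07
tool_pos: [0.5941, -0.0434, 0.2237]
tool_rot: [-3.109, 0.022, 0.131]
contact_force: [-2.3, 15.3, 4.7]
opening: 0.0002
```

```bash
python3 -c "
from h import *
st();edge('n')
"
```

```text
t 10.07 gate-frame TCP mm [-0.   8.7] z 223.7 dyaw 0.005 [-3.109  0.022] F [-2.3 15.3  4.7] op 0.0002
right edge 257 top 133 bot 149 area 95
29 [235.4 151.4] R 245.6 T 141.2 | 25 [236.3 150.3] R 246.4 T 140.2 | 20 [237.3 149. ] R 247.5 T 138.9 | 10 [239.4 146.6] R 249.5 T 136.5 | 0 [241.4 144.4] R 251.4 T 134.4 | -10 [243.5 142.5] R 253.4 T 132.6 | -20 [245.5 140.9] R 255.3 T 131.0 | -25 [246.5 140.1] R 256.3 T 130.3 | -29 [247.3 139.6] R 257.0 T 129.8 |
```

17 N against the right-lane stop. Backing off and going round behind.

>>> {"api": "servo_tool", "payload": {
  "targets": "0 -12 0 0.005;0 -15 0 0;-28 0 0 0;-28 0 0 0;0 30 0 0;0 33 0 0;0 0 0 0"
}}

```text
time: 11.0
tool_pos: [0.5405, -0.0858, 0.2228]
tool_rot: [-3.114, 0.024, 0.127]
contact_force: [-0.5, 0.7, -0.5]
opening: 0.0004
```

```bash
python3 -c "
from h import *
st();kside('o')
"
```

```text
t 11.0 gate-frame TCP mm [-58.5 -26.7] z 222.8 dyaw 0.002 [-3.114  0.024] F [-0.5  0.7 -0.5] op 0.0004
pix [245.7 145.1] area 63 disc 0.008
knob gate-frame [-9.4 -1.2] z 0.2358
knob gate-frame [  60.4 -144.1] z 0.1541
```

View pics/o_side.png

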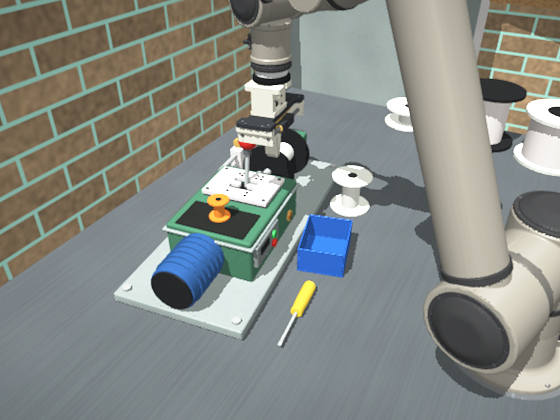

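The lever stands in the right lane with fingers behind it. Pushing forward.

>>> {"api": "servo_tool", "payload": {
  "targets": "10 0 0 0;10 0 0 0;5 0 0 0;5 0 0 0"
}}

```text
time: 11.55
tool_pos: [0.5718, -0.078, 0.2221]
tool_rot: [-3.113, 0.026, 0.131]
contact_force: [-3.6, -1.1, 3.1]
opening: 0.0004
```

>>> {"api": "servo_tool", "payload": {
  "targets": "5 0 0 0;5 0 0 0;5 0 0 0"
}}

```text
time: 11.92
tool_pos: [0.5869, -0.0759, 0.2221]
tool_rot: [-3.113, 0.027, 0.131]
contact_force: [-3.9, -0.9, 2.9]
opening: 0.0008
```

```bash
python3 -c "
from h import *
st();kside('p')
"
```

```text
t 11.93 gate-frame TCP mm [-11.2 -22.7] z 222.1 dyaw 0.006 [-3.113  0.027] F [-3.9 -0.9  2.9] op 0.0008
pix [237.4 144.3] area 46 disc 0.00719
knob gate-frame [8.2 2.2] z 0.2358
knob gate-frame [  77.  -132.2] z 0.1587
```

View pics/p_side.png

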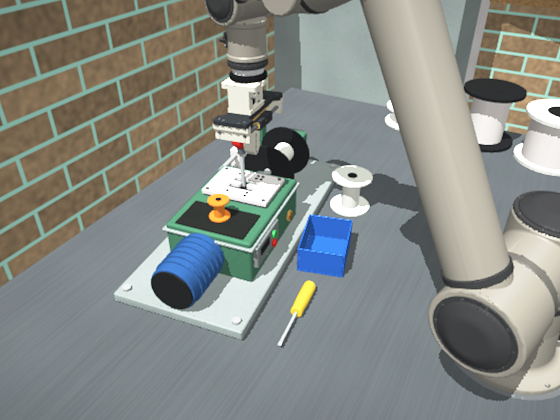

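>>> {"api": "servo_tool", "payload": {
  "targets": "5 1 0 0.004;5 1 0 0;5 1 0 0;4 1 0 0"
}}

```text
time: 12.48
tool_pos: [0.6073, -0.076, 0.2203]
tool_rot: [-3.11, 0.029, 0.128]
contact_force: [-3.4, 1.6, 0.7]
opening: 0.0001
```

>>> {"api": "servo_tool", "payload": {
  "targets": "4 0 0 0;3 0 0 0"
}}

```text
time: 12.72
tool_pos: [0.6145, -0.075, 0.2195]
tool_rot: [-3.11, 0.03, 0.128]
contact_force: [-3.3, 1.5, -1.4]
opening: 0.0008
```

>>> {"api": "servo_tool", "payload": {
  "targets": "3 0 0 0;3 0 0 0"
}}

```text
time: 12.98
tool_pos: [0.6193, -0.0743, 0.2187]
tool_rot: [-3.109, 0.035, 0.128]
contact_force: [-9.3, 1.9, 1.1]
opening: 0.0006
```

```bash
python3 -c "
from h import *
st()"
```

```text
t 12.97 gate-frame TCP mm [ 21.1 -25.1] z 218.7 dyaw 0.002 [-3.109  0.035] F [-9.3  1.9  1.1] op 0.0006
```

>>> {"api": "servo_tool", "payload": {
  "targets": "4 0 0 0"
}}

```text
time: 13.1
tool_pos: [0.6216, -0.0739, 0.2184]
tool_rot: [-3.108, 0.039, 0.128]
contact_force: [-12.7, 0.6, 2.4]
opening: 0.0007
```

>>> {"api": "servo_tool", "payload": {
  "targets": "4 0 0 0"
}}

```text
time: 13.22
tool_pos: [0.6234, -0.0737, 0.2181]
tool_rot: [-3.108, 0.046, 0.127]
contact_force: [-14.1, -0.4, 4.7]
opening: 0.0003
```

Firm resistance of 14 N, probably the stop. Backing off and clearing the view to check.

>>> {"api": "servo_tool", "payload": {
  "targets": "-15 0 0 0;-30 0 0 0;-40 0 0 0;0 0 -30 0;-30 30 -30 0;-20 50 0 0;-20 50 0 0;-20 50 0 0;-20 50 0 0;-20 50 0 0;0 0 0 0"
}}

```text
time: 14.6
tool_pos: [0.4494, -0.3964, 0.286]
tool_rot: [-3.131, 0.025, 0.127]
contact_force: [0.9, 0.1, -0.2]
opening: 0.0007
```

```bash
python3 -c "
from h import *
st();kside('q');b=snap('top','q');print(knobpix(b))
print(proj(b,kc(45,-29)),proj(b,kc(40,-29)),proj(b,kc(45,-24)))
a=cv2.imread('pics/q_side.png')[120:220,190:320];b=cv2.imread('pics/q_top.png')[90:190,260:390]
cv2.imwrite('pics/q1.png',np.vstack([cv2.resize(v,None,fx=3,fy=3,interpolation=2) for v in(a,b)]))
"
```

```text
t 14.6 gate-frame TCP mm [-187.7 -323.4] z 286.0 dyaw 0.001 [-3.131  0.025] F [ 0.9  0.1 -0.2] op 0.0007
pix [228.5 139.4] area 183 disc 0.00238
knob gate-frame [ 40.7 -20.5] z 0.2304
knob gate-frame [ 82.  -97.6] z 0.1869
(array([321.08252427, 122.32524272]), array([314, 115,  16,  16, 206], dtype=int32))
[321.7133552  122.80803206] [322.09525931 124.80722867] [319.58519193 123.03079317]
```

View pics/q1.png

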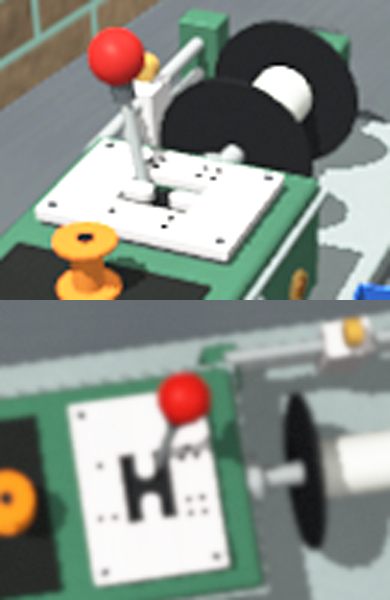

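View pics/q_top.png

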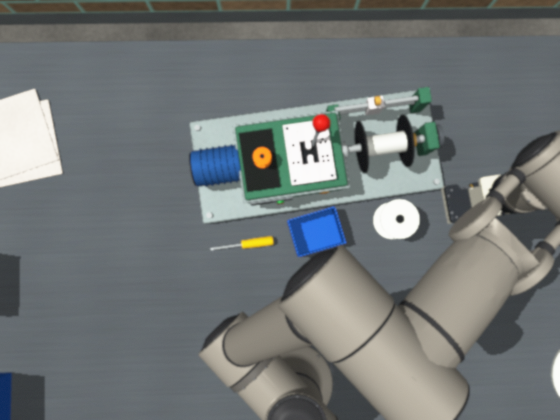

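The top view puts the ball at (321.1, 122.3), and fully home in third should project to (321.7, 122.8). The bobbin, bin, reel and screwdriver haven't moved, and the arm is clear. Handing in.

```bash
python3 -c "
from h import *
print(robot.hand_in())"
```

```text
the job is handed in; nothing more can be done
None
```

The red lever is in third (forward right), and I handed the job in at about 14.7 s; the hand-in gave no verdict.

- **What I did:** The lever started about 13 mm forward in the left lane. With shut fingers I pushed it back to neutral, across until it met the right-lane stop (about 17 N), then forward until it resisted firmly (about 14 N). It was never pushed rearward in the right lane. I then moved the arm clear.
- **Position check:** In the unobstructed top view the ball is within 1 pixel (under 2 mm) of where fully home in third should appear.
- **Other objects:** The bobbin, reel, bin and screwdriver look unmoved by eye in the same picture.
- **Disagreements:**
    - The side-view estimate put the ball about 4 mm short of home and 8 mm inward. That method had already been several mm off, and I trusted the top view instead.
    - The fingers met resistance about 7 mm further forward than I calculated, which I put down to the tool tilting slightly under load. I did not confirm that.

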